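# Hang the empty blue reel on the J-hook

### The job

Take the empty blue component reel out of the bench rack by its rim and hang it on the yellow J-hook: put the rim over the hook and feel gently along the arm until the rim drops into the notch there, then let go so that it hangs still. Never press the reel hard on the hook, and leave the white reel, the bottle, the jar and the tray where they are.

Things in the scene. Friction and masses are not known exactly. Their poses are not given: they have to be found in the camera images.
- blue_reel: Blue plastic wheel, white hub, 180 mm diameter, 12 mm thick, 140 to 280 g. Origin at its centre; x is the axle (level), z up. The rim is a flat ring 24 mm deep (inner radius 66 mm). Three spokes: one straight down, two 30 degrees above level to each side, so below the top of the rim it is open. Stands upright in either slot of the rack, centre 100 mm above the table.
- rim_top (a point): Topmost point of the blue reel's rim, 90 mm above its centre, in the middle of its 12 mm thickness; axes as the reel's. Grip here, pads on the two flat faces, fingertips 10 to 12 mm below this point (TCP 7 to 9 mm above it): deeper fingers would strike the hook's arm before the rim is in the notch.
- white_reel: The same wheel in white with a grey hub, in the other slot of the rack; bystander, leave it. Same frame.
- rack: Fixed black rack, 170 x 150 mm foot; two slots 90 mm apart along its x (at -45 and +45 mm), each between grey cheeks 15.4 mm apart that reach 49 mm above the table. Reels lift straight up out of it. Origin under its centre, z up.
- stand: Fixed grey stand, 20 mm post, yellow J-hook. Origin on the post's axis at table height, z up; the hook's arm points level along -x. The arm is a flat bar 24 mm wide, 13 mm thick, its top 286 mm above the table. Only the upturned tip, a 6 mm plate, stands higher: to 300 mm. Reel and hook must never press together with more than 20 N.
- hook_plain (a point): On the arm's top face, in its middle line, 29 mm from the post's axis; axes as the stand's. From 20 to 45 mm from the axis the arm is always plain and clear. The arm is sprung: it sinks, staying level, 1 mm per 2 N, at most 10 mm (then hard); rigid sideways. Lightly touching the plain top, the reel's centre is about 221 mm above the table, in the notch 214 mm.
- hook_middle (a point): On the arm's middle line, top height, 75 mm from the post's axis: the middle of where the notch may be. The notch (right across the bar, 18 mm along x, 7 mm deep, upright ends) takes the rim. The arm is clamped at a new reach each time, not measured: notch middle 55 to 95 mm from the axis. The tip's near face is 42 mm, its far face 48 mm farther out than the notch middle.
- spirit_bottle: White bottle with a red cap, 60 mm diameter, 150 mm tall; bystander. Origin under its centre.
- flux_jar: Small amber jar with a black lid, 48 mm diameter, 40 mm tall; bystander. Origin under its centre.
- parts_tray: Green open tray, 100 x 70 x 25 mm; bystander. Origin under its centre.
Mind the look-alikes: they are no part of the job. There is more than one size of the blue_reel; the job needs the largest.

How it is judged:
On the way, in this order (a step that is already met when the one before it is completed fails the run):
1. the blue reel is lifted clear out of the rack (height (world z) of blue_reel above 0.16 m), for 0.2 s.
2. the hook's arm is through the blue reel's opening, below the top of the rim (x of blue_reel in the frame of stand between -0.12 and -0.01 m and y of blue_reel in the frame of stand between -0.03 and 0.03 m and z of blue_reel in the frame of stand between 0.205 and 0.275 m), for 0.2 s.
At the end, for the whole second after the job is handed in: The blue reel hangs released on the hook, rim down in the notch: centre 209.5 to 217.2 mm above the table, within 12 mm of the arm's middle line, 45 to 105 mm from the post's axis; axle within 8 degrees of level and 0.4 rad of the arm; at rest (under 30 mm/s, 0.3 rad/s) (z of blue_reel in the frame of stand between 0.2095 and 0.2172 m and y of blue_reel in the frame of stand between -0.012 and 0.012 m and x of blue_reel in the frame of stand between -0.105 and -0.045 m and angle between blue_reel's own x axis and vertical between 1.42 and 1.72 rad and angle between the x axis of blue_reel and the x axis of stand, either way round below 0.4 rad and contact force between blue_reel and stand above 0.5 N and linear speed of blue_reel below 0.03 m/s and angular speed of blue_reel below 0.3 rad/s); the robot touches nothing.
It fails at once if the reel and the hook or its stand press on each other with more than 20 N (contact force between blue_reel and stand above 20 N).
It fails at once if the white reel, the bottle, the jar or the tray is moved by more than 25 mm (distance of any of white_reel, spirit_bottle, flux_jar, parts_tray from where it was at the start of the episode above 0.025 m).
It also fails if it takes over 72 s, if anything falls off the work surface, if the arm or the gripper's body presses on something with over 40 N, if the wrist force passes 120 N, or if a joint passes its speed limit or range.

### The arm

A 6-joint arm with a two-finger parallel gripper is mounted at the origin on the work surface. World frame = base frame: x ahead of the robot, y to its left, z up, the work surface at z = 0. Lengths are in m, angles in rad, forces in N, time in s.
With the tool pointing down it reaches from about 0.375 to 0.9 m from the base axis. Payload 3.1 kg.
Tool frame: the origin (TCP) lies between the finger pads, 19 mm behind the fingertips; this is the grasp point; z points along the fingers, y is the line along which they close (so a half turn about z gives the same grasp; the last joint's range is limited). The gripper opens to 87 mm and grips with 3 to 60 N. Pads are 19 mm wide; open, the fingers measure 117 mm over their backs; the gripper's body (75 mm by 190 mm) begins 51 mm behind the grasp point.
Start: joints at [-1.456, 0.527, 1.433, -0, 1.181, -0.178], TCP at [0.181, -0.598, 0.241] pointing down, gripper open.
Joint ranges: [-3.08, 3.08], [-0.75, 2.2], [0.22, 2.44], [-1.43, 4.57], [0, 2.65], [-2.85, 2.85]. Speed limits (rad/s): [2.79, 2.79, 3.14, 3.14, 3.14, 3.14].

### API

Orientations are given as a unit quaternion [x, y, z, w].
In Python, from rig import get_obs, camera, hand_in, cut_out gives the robot as it stands.
- The arm moves only by the tool step_arm, never from a script. Its argument "rows" is a list of rows, each a list of 6 numbers: the shift along the world's x, y, z in m, then the turn, a rotation vector about the world's x, y, z in degrees. A call has 1 to 12 rows; each row shifts and turns the commanded pose from where the row before left it; what a row does not reach is not made up. A row lasts 1/8 s, in which the tool goes at most 62.5 mm and 10.7 degrees, less where a joint would pass 70% of its speed; a pose out of reach is approached as far as the arm can. A call is refused whole if a number of a shift passes 0.0625 or a number of a turn 10.7, either way. A call with a gripper value outside its range is refused whole. "jaw" is the finger opening in m, from 0 to 0.087, set as the call begins (left out, the last holds). The fingers move at their own pace and stop on an object; "squeeze" is the grip in N (left out, the last holds). Time passes only in rows, so rows that do not move let the fingers close. It gives the time, the measured TCP pose, the force, the opening and the grip force at its end, in the units of the state.
- get_obs(): the state, without advancing time (a new reading comes with each control period).
- camera(name): name is "side" or "top"; returns a dict with "pixels" (480x640x3 uint8, blue, green, red), "depth" (480x640 float32, m along the optical axis (not along the pixel's ray), 0 where there is no reading), "fov_y" (degrees; the focal length in pixels is half the picture's height over the tangent of half this angle, whatever the lens; pixels are square), "cx", "cy" (the principal point, pixels), "k1" (the pictures are not rectified: a ray, as slopes to the right and down, at radius r is drawn at 1 + k1 r^2 times it, then the intrinsics apply), "extrinsics" (4x4, takes a point from camera to world coordinates). Camera axes: x right, y up, looking along -z (the intrinsics and any distortion apply to the point x, -y, -z); pixel columns grow to the right and rows downward; lengths in m; the calibration is good to about 2 mm. A picture is of the moment at which its call begins.
- hand_in(): hands the job in; it is judged then, once.
Trained networks look in the newest picture that a camera, given by its name, has taken for a name from the list of things; names that differ only in an ending like _2 or _b are one class to them, and where a whole thing is asked for, a point or a joint stands for the part that bears it (a point fixed in the world has none). Each returns a list of dicts, best first, with "confidence" (0 to 1); they miss things now and then, are a little off and sometimes report something else, mostly with a low value. They report only what shows in the picture. A call takes as long as a camera call. They do not tell look-alikes from the thing itself.
- cut_out(label, camera): "region" (480x640 bool, what is visible of it) and "extent" ([centre column, centre row, width, height] in pixels, round what is visible of it).
The state is a dict: "time": time; "q": joint angles; "joint_velocities": joint speeds; "joint_torque": joint torques, N m; "position": TCP position; "tool_rot": TCP orientation; "ft_force": force on the tool from outside, world axes, zero at the start; "moment": the same for the moment, N m; "grip_width": finger opening in m; "grip_force": force on a finger pad.
Only numpy, scipy, OpenCV 4.12 (cv2) and the standard library are available. Lean on these libraries where they do the work, as an engineer would, in place of code of your own. Each camera call takes 0.05 s, during which the arm holds its last target. There are 200 camera calls.

## Working session

There is one attempt and no reset: what is moved stays moved. The work goes in short steps, Python scripts to look and compute and a tool call to move; the robot and the scene stay as the last step left them, time stands still between calls to the robot, and variables do not carry over. Pictures are saved under pics/ and viewed, at most 10 in all, crops included, and the job is handed in when it is done.

Besides the shell and the picture viewer there is one more tool, called after "Emit:" in YAML: its name, and indented under it one key for each argument. step_arm: Moves the arm, as the interface text tells. Its arguments: {"type":"object","properties":{"rows":{"type":"array"},"jaw":{"type":"number"},"squeeze":{"type":"number"}},"required":["rows"]}

```bash
mkdir -p pics; cat > h.py <<'E'
import numpy as np, cv2
from rig import get_obs, camera, hand_in, cut_out
def cloud(c):
    h,w=c["depth"].shape; f=h/2/np.tan(np.radians(c["fov_y"])/2)
    K=np.array([[f,0,c["cx"]],[0,f,c["cy"]],[0,0,1]]); 
    u,v=np.meshgrid(np.arange(w),np.arange(h))
    p=np.stack([u,v],-1).reshape(-1,1,2).astype(np.float64)
    s=cv2.undistortPointsIter(p,K,np.array([c["k1"],0,0,0.]),None,None,(3,50,1e-9)).reshape(h,w,2)
    d=c["depth"]; P=np.stack([s[...,0]*d,-s[...,1]*d,-d,np.ones_like(d)],-1)
    W=(P@np.array(c["extrinsics"]).T)[...,:3]; W[d<=0]=np.nan
    return W
E
python3 - <<'E'
from h import *
ims=[]
for n in("side","top"):
    c=camera(n); W=cloud(c); im=c["pixels"].copy(); ims.append(im)
    np.savez(f"{n}.npz",W=W,im=im); print(n,c["fov_y"],c["k1"],np.round(c["extrinsics"],3).tolist())
    for l in("blue_reel","white_reel","rack","stand","spirit_bottle","flux_jar","parts_tray"):
        for r in cut_out(l,n):
            if r["confidence"]<.2: continue
            P=W[r["region"]]; P=P[~np.isnan(P[:,0])]
            print(l,round(r["confidence"],2),np.round(r["extent"]),len(P),*(np.round(np.percentile(P,[2,50,98],0),3).tolist() if len(P) else []))
    cv2.imwrite(f"pics/{n}0.png",im)
E
```

```text
side 49.58467161447117 -0.10704245308074724 [[-0.802, 0.357, -0.479, -0.006], [-0.597, -0.505, 0.624, 0.699], [-0.019, 0.786, 0.618, 0.872], [0.0, 0.0, 0.0, 1.0]]
blue_reel 0.68 [402. 207.  18.  40.] 517 [0.493, -0.489, -0.001] [0.5, -0.376, 0.072] [0.557, -0.313, 0.127]
blue_reel 0.56 [378. 241.  18.  72.] 830 [0.425, -0.245, 0.038] [0.449, -0.154, 0.121] [0.479, -0.087, 0.188]
blue_reel 0.27 [239. 436.  60.  63.] 2180 [0.372, 0.335, 0.001] [0.424, 0.376, 0.006] [0.478, 0.421, 0.027]
white_reel 0.7 [344. 232.  24.  76.] 1003 [0.511, -0.282, 0.003] [0.538, -0.134, 0.119] [0.638, -0.059, 0.19]
rack 0.86 [359. 265.  78.  62.] 2426 [0.409, -0.237, 0.002] [0.496, -0.132, 0.012] [0.57, -0.067, 0.052]
stand 0.7 [228. 263.  92. 137.] 5174 [0.558, 0.033, 0.006] [0.67, 0.122, 0.02] [0.792, 0.197, 0.288]
spirit_bottle 0.76 [298. 200.  18.  52.] 869 [0.719, -0.233, 0.012] [0.735, -0.204, 0.077] [0.764, -0.189, 0.151]
flux_jar 0.97 [344. 334.  18.  27.] 495 [0.38, 0.049, 0.004] [0.397, 0.077, 0.037] [0.421, 0.09, 0.044]
flux_jar 0.5 [343. 233.  24.  74.] 1019 [0.511, -0.277, 0.003] [0.537, -0.13
[... 449 characters left out ...]
0.241, -0.246, 0.0] [0.297, -0.229, 0.08] [0.354, -0.213, 0.13]
blue_reel 0.57 [466. 259.  54.   5.] 207 [0.492, -0.43, 0.02] [0.499, -0.369, 0.117] [0.506, -0.317, 0.134]
white_reel 0.66 [374. 242.  69.  24.] 558 [0.511, -0.231, 0.003] [0.54, -0.148, 0.162] [0.577, -0.067, 0.191]
rack 0.72 [378. 262.  72.  77.] 2659 [0.41, -0.24, 0.004] [0.498, -0.161, 0.011] [0.586, -0.082, 0.052]
stand 0.68 [274. 192.  62.  77.] 3624 [0.568, 0.037, 0.011] [0.678, 0.104, 0.02] [0.777, 0.19, 0.291]
flux_jar 0.64 [293. 297.  18.  19.] 237 [0.382, 0.042, 0.009] [0.4, 0.061, 0.04] [0.421, 0.081, 0.046]
parts_tray 0.67 [177. 289.  35.  47.] 1177 [0.372, 0.331, -0.004] [0.424, 0.377, 0.005] [0.477, 0.415, 0.028]
```

View pics/side0.png

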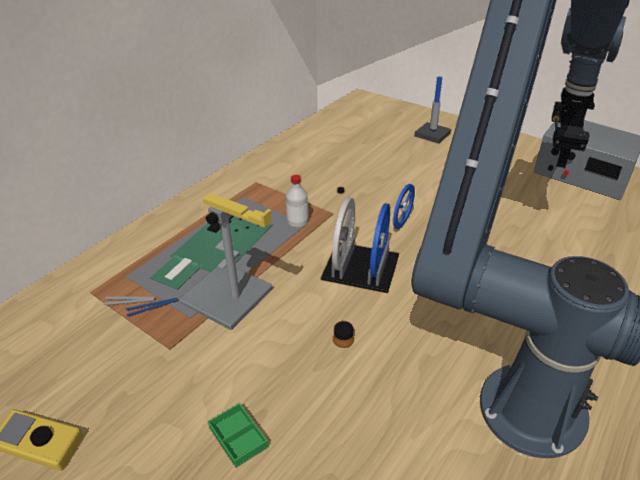

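View pics/top0.png

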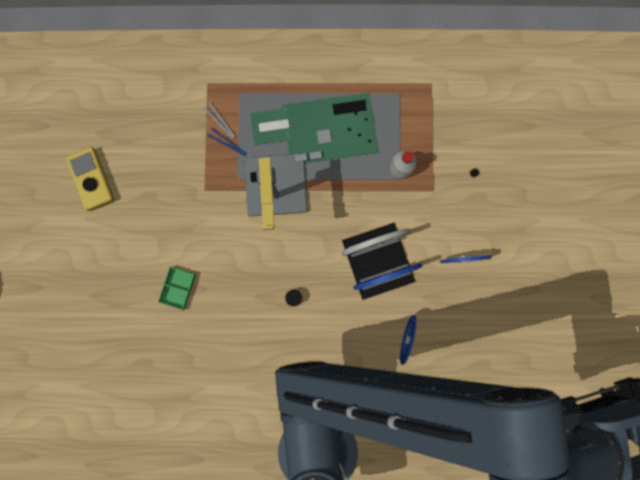

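Side view: the large blue reel stands in the rack (381,241), the white one behind it (344,232), and the yellow hook's tip is at (265,217), pointing toward the robot. Candidates for the blue reel are the rack reel at top (389,275), a small loose one at (466,259) and another small one at (406,339). The description (largest, in the rack, top at 0.19 m) picks the first.

```bash
python3 - <<'E'
from h import *
D={n:np.load(n+".npz") for n in("side","top")}
t=D["top"];s=D["side"]
cv2.imwrite("pics/crop.png",np.hstack([cv2.resize(s["im"][160:320,190:430],(480*5//6,400*2//3)),cv2.resize(t["im"][140:300,240:440],(333,266))]))
def line(P,nm):
    m=np.median(P,0); u,S,v=np.linalg.svd(P-P.mean(0),full_matrices=False); d=v[0]; 
    print(nm,len(P),"mean",P.mean(0).round(4),"dir",d.round(3),"yaw",np.degrees(np.arctan2(d[1],d[0])).round(2))
for n in D:
    W=D[n]["W"];hsv=cv2.cvtColor(D[n]["im"],cv2.COLOR_BGR2HSV)
    H,S,V=[hsv[...,i] for i in range(3)]
    with np.errstate(all="ignore"):
        blue=(H>100)&(H<130)&(S>130)&(V>60)&(W[...,0]>.40)&(W[...,0]<.5)&(W[...,1]>-.27)&(W[...,1]<-.05)&(W[...,2]>.06)&(W[...,2]<.2)
        P=W[blue]; q=P.mean(0); u,sg,v=np.linalg.svd(P-q,full_matrices=False)
        print(n,"blue plane n",v[2].round(3),"c",q.round(4),"zmax",np.percentile(P[:,2],[50,90,98]).round(4),len(P))
        xy=P[:,:2];vv=np.linalg.svd(xy-xy.mean(0),full_matrices=False)[2][0]; print(" yaw of plane",np.degrees(np.arctan2(vv[1],vv[0])))
        pr=(xy-xy.mean(0))@vv; print(" along ext",np.percentile(pr,[1,99]).round(4), (xy.mean(0)+vv*np.percentile(pr,[1,99]).mean()).round(4))
        yel=(H>18)&(H<32)&(S>150)&(V>120)&(W[...,2]>.24)&(W[...,2]<.33)
        P=W[yel]; print(n,"hook z pct",np.percentile(P[:,2],[1,20,50,80,99]).round(4),"x",np.percentile(P[:,0],[0,2,98,100]).round(4))
        T=P[(abs(P[:,2]-.286)<.006)]; line(T,"hook top")
        for x in np.arange(P[:,0].min(),P[:,0].max(),.012):
            q=P[(P[:,0]>=x)&(P[:,0]<x+.012)]
            if len(q): print("  x%.3f"%x,len(q),"y",np.percentile(q[:,1],[2,50,98]).round(3),"z",np.percentile(q[:,2],[2,50,98]).round(3))
        r=W[...,2]; post=(S<60)&(r>.04)&(r<.26)&(W[...,0]>.6)&(W[...,0]<.8)&(W[...,1]>.03)&(W[...,1]<.2)
        P=W[post]; print(" post",len(P),np.percentile(P,[5,50,95],0).round(4).tolist())
        base=(r>.005)&(r<.035)&(S<50)&(W[...,0]>.5)&(W[...,0]<.8)&(W[...,1]>.02)&(W[...,1]<.22)
        B=base; P=W[B]; print(" base", len(P), cv2.minAreaRect(P[:,:2].astype(np.float32)), np.median(P[:,2]))
E
```

```text
side blue plane n [-0.949 -0.315 -0.003] c [ 0.4468 -0.146   0.1329] zmax [0.1318 0.1842 0.1877] 570
 yaw of plane 108.37233440951267
 along ext [-0.0995  0.0619] [ 0.4527 -0.1638]
side hook z pct [0.2748 0.2808 0.2856 0.2873 0.3013] x [0.5538 0.5553 0.708  0.7151]
hook top 571 mean [0.634  0.1156 0.2854] dir [-0.998 -0.056  0.001] yaw -176.8
  x0.554 119 y [0.097 0.113 0.119] z [0.276 0.289 0.302]
  x0.566 46 y [0.107 0.118 0.12 ] z [0.274 0.286 0.289]
  x0.578 60 y [0.1   0.117 0.121] z [0.275 0.286 0.29 ]
  x0.590 30 y [0.099 0.12  0.122] z [0.276 0.282 0.288]
  x0.602 55 y [0.101 0.112 0.123] z [0.275 0.281 0.288]
  x0.614 56 y [0.101 0.117 0.124] z [0.275 0.285 0.287]
  x0.626 63 y [0.101 0.121 0.126] z [0.275 0.286 0.288]
  x0.638 56 y [0.102 0.118 0.127] z [0.276 0.285 0.288]
  x0.650 58 y [0.103 0.119 0.127] z [0.277 0.286 0.288]
  x0.662 54 y [0.104 0.122 0.129] z [0.277 0.286 0.288]
  x0.674 43 y [0.105 0.12  0.129] z [0.279 0.286 0.288]
  x0.686 49 y [0.106 0.122 0.13 ] z [0.277 0.286 0.288]
  x0.698 49 y [0.106 0.124 0.131] z [0.277 0.286 0.288]
  x0.710 11 y [0.108 0.118
[... 426 characters left out ...]
558 -0.1709]Traceback (most recent call last):
  File "<stdin>", line 18, in <module>
    return _quantile_unchecked(
        a, q, axis, out, overwrite_input, method, keepdims, weights)
    return _ureduce(a,
                    func=_quantile_ureduce_func,
    ...<5 lines>...
                    overwrite_input=overwrite_input,
                    method=method)
    r = func(a, **kwargs)
    result = _quantile(arr,
                       quantiles=q,
    ...<2 lines>...
                       out=out,
                       weights=wgt)
    slices_having_nans = np.isnan(arr[-1, ...])
                                  ~~~^^^^^^^^^
IndexError: index -1 is out of bounds for axis 0 with size 0
```

View pics/crop.png

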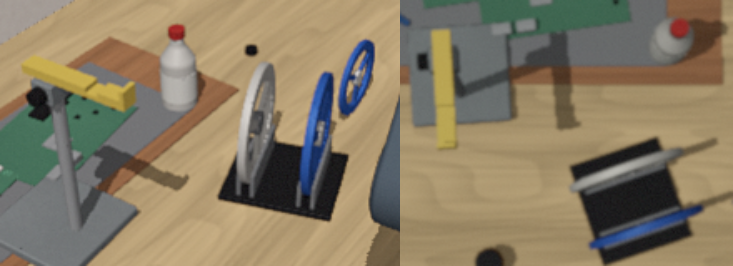

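The crop confirms it: the large blue reel in the rack, and the hook tip and arm with a faint notch about 45 mm inside the tip. Next I'll refine the yaw, hub and post numbers.

```bash
python3 - <<'E'
from h import *
from scipy.optimize import least_squares
D={n:np.load(n+".npz") for n in("side","top")}
np.seterr(all="ignore")
for n in D:
    W=D[n]["W"];hsv=cv2.cvtColor(D[n]["im"],cv2.COLOR_BGR2HSV)
    H,S,V=[hsv[...,i].astype(int) for i in range(3)]; X,Y,Z=W[...,0],W[...,1],W[...,2]
    def R(P,nm): print(n,nm,len(P),[np.round(a,4) for a in cv2.minAreaRect(P[:,:2].astype(np.float32))])
    R(W[(V<70)&(abs(Z-.01)<.012)&(X>.39)&(X<.6)&(Y>-.26)&(Y<-.05)&(Z>.004)],"rackfoot")
    # reel: fit vertical plane + circle outer
    m=(H>100)&(H<130)&(S>110)&(V>50)&(X>.40)&(X<.5)&(Y>-.28)&(Y<-.05)&(Z>.055)&(Z<.2)
    P=W[m]; 
    for yaw in (17.5,18.5,19.5):
        nv=np.array([np.cos(np.radians(yaw)),np.sin(np.radians(yaw))]); tv=np.array([-nv[1],nv[0]])
        a=P[:,:2]@nv; t=P[:,:2]@tv; z=P[:,2]-.1
        f=least_squares(lambda p:np.clip(abs(np.hypot(t-p[0],z)-78)-12,0,1) if 0 else np.maximum(0,abs(np.hypot(t-p[0],z)-.078)-.012),[np.median(t)],loss="soft_l1",f_scale=.003)
        g=(np.hypot(t-f.x[0],z)>.06); am=a[g]
        c=nv*0+np.median(am)*nv+f.x[0]*tv
        print(n,"reel yaw",yaw,"axle pct",np.percentile(am,[5,25,50,75,95]).round(4),"slope(z,t)",np.linalg.lstsq(np.c_[t[g],z[g],np.ones(g.sum())],am,rcond=None)[0].round(3),"c",c.round(4),f.cost)
    top=P[P[:,2]>.18]; print("  top points",top.mean(0).round(4),len(top), "zmax",P[:,2].max().round(4))
    # hook
    yel=(H>15)&(H<40)&(S>100)&(V>90)&(Z>.26)&(Z<.33)&(X>.5)&(X<.8)&(Y>.05)&(Y<.2)
    P=W[yel]; print(n,"hook",len(P),np.percentile(P,[1,50,99],0).round(4).tolist())
    T=P[(Z[yel]>.282)]; R(T,"hooktop")
    for x in np.arange(.55,.72,.008):
        q=P[(P[:,0]>=x)&(P[:,0]<x+.008)]
        if len(q): print("  x%.3f"%x,len(q),"y",np.percentile(q[:,1],[3,97]).round(4),"z",np.percentile(q[:,2],[3,50,90]).round(4))
    post=(S<70)&(Z>.05)&(Z<.23)&(X>.62)&(X<.72)&(Y>.08)&(Y<.16); P=W[post]
    if len(P)>30:
        f=least_squares(lambda p:np.hypot(P[:,0]-p[0],P[:,1]-p[1])-.01,[.68,.12],loss="soft_l1",f_scale=.002); print(n,"post fit",len(P),f.x.round(4))
E
```

```text
side rackfoot 1695 [array([ 0.4981, -0.1553]), array([0.1675, 0.1516]), np.float64(19.2371)]
side reel yaw 17.5 axle pct [0.3776 0.3794 0.3818 0.3846 0.3875] slope(z,t) [-0.009  0.     0.38 ] c [ 0.4504 -0.1588] 0.005665083142432723
side reel yaw 18.5 axle pct [0.3734 0.3744 0.3767 0.3798 0.3828] slope(z,t) [0.008 0.    0.38 ] c [ 0.4504 -0.1587] 0.005654230042409378
side reel yaw 19.5 axle pct [0.368  0.3694 0.3717 0.375  0.3785] slope(z,t) [0.026 0.    0.38 ] c [ 0.4505 -0.1586] 0.0056452825188520826
  top points [ 0.4536 -0.1646  0.1853] 88 zmax 0.1911
side hook 871 [[0.5551, 0.0968, 0.2739], [0.6278, 0.1169, 0.2856], [0.7117, 0.1298, 0.3019]]
side hooktop 626 [array([0.6348, 0.1128]), array([0.1626, 0.0282]), np.float64(3.9845)]
  x0.550 89 y [0.0978 0.1187] z [0.2758 0.2902 0.3011]
  x0.558 50 y [0.095  0.1195] z [0.2749 0.2887 0.3015]
  x0.566 32 y [0.1095 0.1202] z [0.2739 0.2865 0.288 ]
  x0.574 38 y [0.0992 0.1213] z [0.2756 0.2866 0.2889]
  x0.582 47 y [0.0977 0.1211] z [0.2757 0.2866 0.2888]
  x0.590 32 y [0.0978 0.1218] z [0.2764 0.2865 0.288 ]
  x0.598 20 y [0.099  0.121
[... 2062 characters left out ...]
 0.2897]
  x0.622 42 y [0.0973 0.1203] z [0.2756 0.2863 0.2902]
  x0.630 39 y [0.0984 0.1205] z [0.2813 0.2858 0.2895]
  x0.638 42 y [0.0985 0.1204] z [0.2822 0.2865 0.2885]
  x0.646 37 y [0.0987 0.1208] z [0.2822 0.2859 0.2903]
  x0.654 42 y [0.0994 0.1229] z [0.2811 0.2858 0.2898]
  x0.662 43 y [0.0998 0.1231] z [0.2784 0.2857 0.2884]
  x0.670 42 y [0.1001 0.1232] z [0.274  0.2861 0.2906]
  x0.678 44 y [0.1003 0.1234] z [0.2732 0.2857 0.2897]
  x0.686 41 y [0.1015 0.1268] z [0.2748 0.2856 0.2891]
  x0.694 42 y [0.1036 0.1255] z [0.2818 0.2863 0.29  ]
  x0.702 41 y [0.1034 0.1255] z [0.2825 0.2867 0.2905]
  x0.710 13 y [0.1041 0.1231] z [0.2808 0.2857 0.2903]
top post fit 56 [0.6729 0.1123]
```

```bash
python3 - <<'E'
from h import *
from scipy.spatial.transform import Rotation as R
o=get_obs(); print({k:np.round(v,3).tolist() for k,v in o.items()}); print(R.from_quat(o["tool_rot"]).as_matrix().round(3))
s=np.load("side.npz");W=s["W"];h=cv2.cvtColor(s["im"],cv2.COLOR_BGR2HSV)
nv=np.array([np.cos(.3316),np.sin(.3316)]);tv=np.array([-nv[1],nv[0]])
np.seterr(all="ignore")
a=W[...,:2]@nv; t=W[...,:2]@tv
m=(abs(a-.376)<.012)&(abs(W[...,2]-.1)<.1)&(W[...,2]>.06)
w=m&(h[...,1]<70)&(h[...,2]>120); b=m&(h[...,0]>100)&(h[...,0]<130)&(h[...,1]>110)
for k,n in((w,"white"),(b,"blue")):
    print(n,k.sum(),np.percentile(t[k],[1,10,50,90,99]).round(3),np.percentile(W[...,2][k],[1,10,50,90,99]).round(3))
# t-z raster of blue/white
g=[[' ']*40 for _ in range(16)]
for k,ch in((b,'b'),(w,'w')):
    for tt,zz in zip(t[k],W[...,2][k]):
        i=int((.2-zz)/.01);j=int((tt+.41)/.006)
        if 0<=i<16 and 0<=j<40:g[i][j]=ch
print("\n".join("".join(r)for r in g)); print("t0",np.array([.456,-.174])@tv)
E
```

```text
{'time': 0.8, 'q': [-1.456, 0.527, 1.433, 0.0, 1.181, -0.179], 'joint_velocities': [0.001, -0.001, 0.0, 0.0, -0.001, -0.0], 'joint_torque': [-0.0, -43.994, -17.698, 0.063, 0.05, -0.0], 'position': [0.181, -0.598, 0.241], 'tool_rot': [0.989, 0.146, 0.0, -0.0], 'ft_force': [-0.347, 0.237, -0.211], 'moment': [0.055, -0.013, 0.0], 'grip_force': 0.0, 'grip_width': 0.087}
[[ 0.957  0.29   0.   ]
 [ 0.29  -0.957  0.   ]
 [ 0.    -0.    -1.   ]]
white 239 [-1.723 -1.717 -1.706 -0.271 -0.236] [0.064 0.079 0.134 0.187 0.198]
blue 619 [-0.466 -0.378 -0.276 -0.225 -0.222] [0.061 0.073 0.129 0.184 0.189]
                    b                   
          bwwbbwwwwwwwww                
       wbbbbbb bb bbbbwwwwb             
        b  bb  bb  bbbbbbwwb            
     b  b b          b bbbwwwb          
     b bb               bbbbww          
     bbbbb               bbbbbb         
    bbb bbbbbb       bb    b bbb        
    bb    bbbb wwwww b     bb bbb       
    bbb    b  w  www       bbbbb        
    bbb       w w wb       bbbbb        
   bbb          w          bbbbb        
    bbb        bbb        bbb bb        
    bbbb       bbb        b bbb         
                                        
                                        
t0 -0.3129746075408242
```

Emit:
step_arm:
  rows:
    - [0.0275,0.0424,0.002,0,0,9.2]
    - [0.0275,0.0424,0.002,0,0,9.2]
    - [0.0275,0.0424,0.002,0,0,9.2]
    - [0.0275,0.0424,0.002,0,0,9.2]
    - [0.0275,0.0424,0.002,0,0,9.2]
    - [0.0275,0.0424,0.002,0,0,9.2]
    - [0.0275,0.0424,0.002,0,0,9.2]
    - [0.0275,0.0424,0.002,0,0,9.2]
    - [0.0275,0.0424,0.002,0,0,9.2]
    - [0.0275,0.0424,0.002,0,0,9.3]
    - [0,0,0,0,0,0]
    - [0,0,0,0,0,0]
  jaw: 0.05

```text
time: 2.3
position: [0.4559, -0.1744, 0.2613]
tool_rot: [0.581, 0.814, -0.0, 0.0]
ft_force: [0.4, 0.2, 0.1]
grip_width: 0.0501
grip_force: 0.0
```

```bash
python3 - <<'E'
from h import *
c=camera("side"); im=c["pixels"]; cv2.imwrite("pics/s1.png",cv2.resize(im[130:300,300:470],(680,600)[::-1][::-1],interpolation=2)[:600])
E
```

```text
(no output)
```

View pics/s1.png

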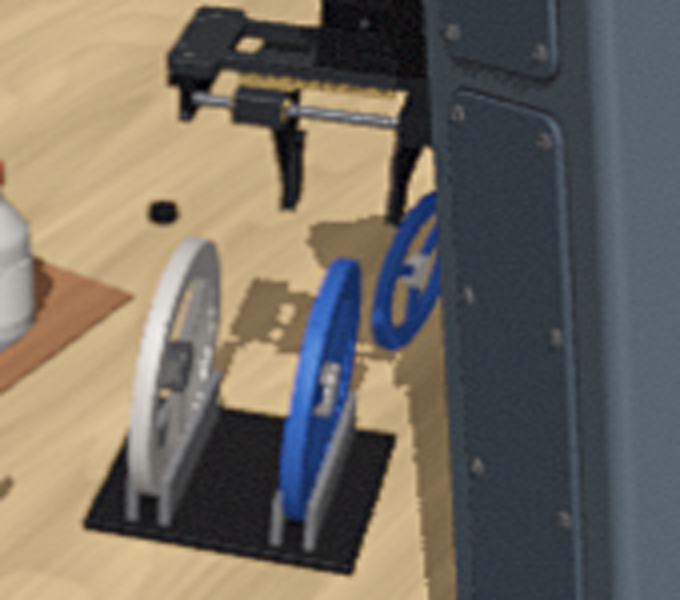

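The fingers, at (290,200) and (395,215) in the crop, straddle the blue rim's top at (345,262). I'll go down and grip.

Emit:
step_arm:
  rows:
    - [0,0,-0.02,0,0,0]
    - [0,0,-0.02,0,0,0]
    - [0,0,-0.015,0,0,0]
    - [0,0,-0.0083,0,0,0]
    - [0,0,0,0,0,0]

```text
time: 2.98
position: [0.4555, -0.1749, 0.1976]
tool_rot: [0.582, 0.813, -0.0, -0.001]
ft_force: [0.3, 0.2, 0.9]
grip_width: 0.0499
grip_force: 0.0
```

Emit:
step_arm:
  rows:
    - [0,0,0,0,0,0]
    - [0,0,0,0,0,0]
    - [0,0,0,0,0,0]
    - [0,0,0,0,0,0]
    - [0,0,0,0,0,0]
    - [0,0,0,0,0,0]
  jaw: 0
  squeeze: 30

```text
time: 3.72
position: [0.4562, -0.1742, 0.1981]
tool_rot: [0.581, 0.814, 0.0, 0.0]
ft_force: [0.6, 1.0, 1.1]
grip_width: 0.0114
grip_force: 30.0
```

Emit:
step_arm:
  rows:
    - [0,0,0.01,0,0,0]
    - [0,0,0.02,0,0,0]
    - [0,0,0.025,0,0,0]
    - [0,0,0.025,0,0,0]
    - [0,0,0.025,0,0,0]
    - [0,0,0.025,0,0,0]
    - [0,0,0.025,0,0,0]
    - [0,0,0.025,0,0,0]
    - [0,0,0.015,0,0,0]
    - [0,0,0,0,0,0]
    - [0,0,0,0,0,0]

```text
time: 5.1
position: [0.4554, -0.1738, 0.3919]
tool_rot: [0.581, 0.814, -0.0, -0.001]
ft_force: [-0.2, -0.1, -2.5]
grip_width: 0.0114
grip_force: 30.0
```

Emit:
step_arm:
  rows:
    - [0.002,0.015,0,0,0,-1]
    - [0.004,0.031,0,0,0,-1.8]
    - [0.004,0.035,0,0,0,-1.9]
    - [0.004,0.035,0,0,0,-1.9]
    - [0.004,0.035,0,0,0,-1.9]
    - [0.004,0.035,0,0,0,-1.9]
    - [0.004,0.035,0,0,0,-1.9]
    - [0.004,0.03,0,0,0,-1.8]
    - [0.003,0.019,0,0,0,-1.1]
    - [0.002,0.006,0,0,0,0]
    - [0,0,0,0,0,0]
    - [0,0,0,0,0,0]

```text
time: 6.6
position: [0.4909, 0.101, 0.3926]
tool_rot: [0.684, 0.73, -0.0, -0.0]
ft_force: [0.6, 0.0, -3.2]
grip_width: 0.0115
grip_force: 30.0
```

```bash
python3 - <<'E'
from h import *
np.seterr(all="ignore")
o=get_obs(); print(o["position"],o["ft_force"],o["moment"])
for n in("side","top"):
    c=camera(n);W=cloud(c);h=cv2.cvtColor(c["pixels"],cv2.COLOR_BGR2HSV)
    X,Y,Z=[W[...,i] for i in range(3)]
    b=(h[...,0]>100)&(h[...,0]<130)&(h[...,1]>110)&(h[...,2]>50)&(Z>.15)&(Z<.45)&(Y>-.1)&(Y<.25)&(X<.6)&(X>.4)
    P=W[b];print(n,len(P),np.percentile(P,[1,50,99],0).round(4).tolist())
    A=np.c_[P[:,1:],np.ones(len(P))];k=np.linalg.lstsq(A,P[:,0],rcond=None)[0];print(" dx/dy,dx/dz",k.round(4))
    cv2.imwrite(f"pics/{n}2.png",c["pixels"])
    if n=="side":
        im=c["pixels"];cv2.imwrite("pics/s2c.png",cv2.resize(im[120:320,180:400],(660,600)))
    w=(h[...,1]<60)&(h[...,2]>110)&(abs(X-.485)<.03)&(Z>.2)&(Z<.4)&(abs(Y-.1)<.06); P=W[w]
    if len(P):print(" hub",len(P),np.percentile(P,[2,50,98],0).round(4).tolist())
E
```

```text
[0.4908756  0.10104876 0.39261773] [ 0.5592814   0.03039674 -3.22747048] [-0.01517351 -0.14059623  0.01913077]
side 2332 [[0.4783, 0.02, 0.2138], [0.4862, 0.1191, 0.3089], [0.4984, 0.1898, 0.3832]]
 dx/dy,dx/dz [-0.0643 -0.0036  0.4947]
 hub 281 [[0.4824, 0.0549, 0.2089], [0.4856, 0.1049, 0.2989], [0.496, 0.1466, 0.3611]]
top 117 [[0.4861, 0.0136, 0.234], [0.4906, 0.0407, 0.354], [0.4964, 0.0676, 0.375]]
 dx/dy,dx/dz [-0.0915  0.002   0.494 ]
 hub 18 [[0.4873, 0.0415, 0.2241], [0.493, 0.0513, 0.3019], [0.4985, 0.0624, 0.3709]]
```

View pics/s2c.png

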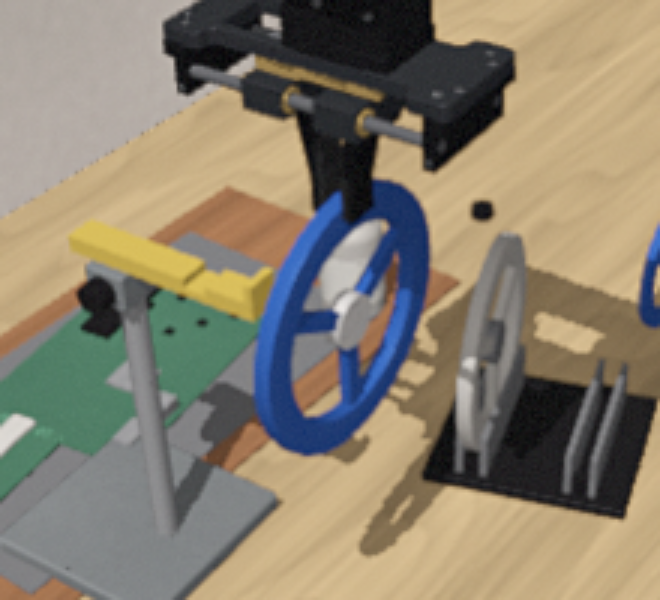

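The reel hangs upright in the grip, centred on the hook line, with the tip at crop (265,290) just beyond it. I'll lower to entry height and go over the hook.

Emit:
step_arm:
  rows:
    - [0,0,-0.01,0,0,0]
    - [0,0,-0.018,0,0,0]
    - [0,0,-0.015,0,0,0]
    - [0,0,-0.0085,0,0,0]
    - [0,0,0,0,0,0]
    - [0,0,0,0,0,0]

```text
time: 7.45
position: [0.4915, 0.1018, 0.3419]
tool_rot: [0.684, 0.73, 0.0, 0.0]
ft_force: [0.6, -0.4, -2.6]
grip_width: 0.0115
grip_force: 30.0
```

Emit:
step_arm:
  rows:
    - [0.006,0.0004,0,0,0,0]
    - [0.01,0.0007,0,0,0,0]
    - [0.012,0.0008,0,0,0,0]
    - [0.012,0.0008,0,0,0,0]
    - [0.012,0.0008,0,0,0,0]
    - [0.012,0.0008,0,0,0,0]
    - [0.012,0.0008,0,0,0,0]
    - [0,0,0,0,0,0]

```text
time: 8.45
position: [0.568, 0.1069, 0.3413]
tool_rot: [0.684, 0.73, 0.0, 0.0]
ft_force: [-0.8, 0.3, -2.6]
grip_width: 0.0116
grip_force: 30.0
```

Emit:
step_arm:
  rows:
    - [0.01,0.0007,0,0,0,0]
    - [0.012,0.0008,0,0,0,0]
    - [0.012,0.0008,0,0,0,0]
    - [0.012,0.0008,0,0,0,0]
    - [0.008,0.0005,0,0,0,0]
    - [0,0,0,0,0,0]
    - [0,0,0,0,0,0]

```text
time: 9.32
position: [0.6206, 0.1106, 0.3413]
tool_rot: [0.684, 0.73, -0.0, -0.0]
ft_force: [-0.4, -0.3, -2.6]
grip_width: 0.0113
grip_force: 30.0
```

```bash
python3 - <<'E'
from h import *
np.seterr(all="ignore")
c=camera("side");W=cloud(c);im=c["pixels"];h=cv2.cvtColor(im,cv2.COLOR_BGR2HSV)
X,Y,Z=[W[...,i] for i in range(3)]
b=(h[...,0]>100)&(h[...,0]<130)&(h[...,1]>110)&(h[...,2]>50)&(Z>.1)&(Z<.4)&(Y>-.02)&(Y<.25)&(X<.66)&(X>.58)
P=W[b];print(len(P),np.percentile(P,[1,50,99],0).round(4).tolist())
f=lambda p:0
from scipy.optimize import least_squares
r=least_squares(lambda p:np.maximum(0,abs(np.hypot(P[:,1]-p[0],P[:,2]-p[1])-.078)-.012),[.113,.245],loss="soft_l1",f_scale=.003);print("centre yz",r.x.round(4))
q=P[abs(P[:,1]-.113)<.03];print("rim x",np.percentile(q[:,0],[2,50,98]).round(4))
y=(h[...,0]>15)&(h[...,0]<40)&(h[...,1]>100)&(Z>.26)&(Z<.33)&(X>.5)&(X<.8)&(Y>.05)&(Y<.2)
P=W[y]
for x in np.arange(.55,.72,.006):
    s=P[(P[:,0]>=x)&(P[:,0]<x+.006)]
    if len(s):print("%.3f"%x,len(s),np.percentile(s[:,1],[3,97]).round(4),np.percentile(s[:,2],[50,90]).round(4))
cv2.imwrite("pics/s3.png",cv2.resize(im[120:320,150:370],(660,600)))
E
```

```text
1993 [[0.6078, 0.0329, 0.16], [0.6153, 0.1355, 0.2602], [0.6276, 0.1995, 0.3313]]
centre yz [0.1101 0.247 ]
rim x [0.6059 0.6158 0.6258]
0.550 42 [0.0991 0.1186] [0.2897 0.301 ]
0.556 84 [0.0957 0.1192] [0.2922 0.3019]
0.562 16 [0.1068 0.1196] [0.2824 0.2882]
0.568 25 [0.1087 0.1203] [0.2851 0.2884]
0.574 34 [0.0994 0.1205] [0.287  0.2888]
0.580 30 [0.1002 0.1208] [0.2868 0.2882]
0.586 37 [0.0985 0.1202] [0.2869 0.2886]
0.592 18 [0.1022 0.1217] [0.2818 0.2887]
0.598 17 [0.1023 0.1225] [0.281  0.2825]
0.604 23 [0.1007 0.1212] [0.2804 0.2814]
0.610 51 [0.1006 0.1405] [0.2837 0.2985]
0.616 31 [0.0988 0.1243] [0.2856 0.2871]
0.622 31 [0.102  0.1243] [0.2854 0.287 ]
0.628 24 [0.0998 0.1248] [0.2851 0.2863]
0.634 5 [0.1057 0.125 ] [0.2849 0.3282]
0.658 3 [0.1249 0.1254] [0.2868 0.2875]
0.664 19 [0.1101 0.1278] [0.2858 0.2881]
0.670 34 [0.1035 0.1281] [0.2856 0.2875]
0.676 24 [0.1042 0.128 ] [0.2854 0.2873]
0.682 32 [0.1044 0.1283] [0.2854 0.2872]
0.688 27 [0.1059 0.1301] [0.2852 0.2873]
0.694 34 [0.1061 0.1295] [0.2856 0.287 ]
0.700 25 [0.1064 0.1305] [0.2856 0.2875]
0.706 29 [0.1079 0.1305] [0.2857 0.2876]
0.712 10 [0.1069 0.1297] [0.2855 0.2863]
```

View pics/s3.png

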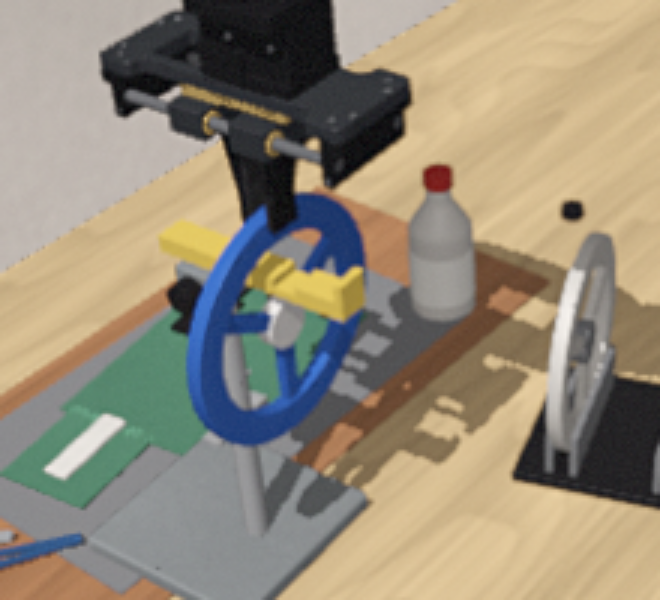

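The arm runs through the opening between hub and rim, and the notch shows just tip-side of the rim, at about (290,272). I'll lower to light contact.

Emit:
step_arm:
  rows:
    - [0,0.001,-0.008,0,0,0]
    - [0,0,-0.006,0,0,0]
    - [0,0,-0.004,0,0,0]
    - [0,0,-0.002,0,0,0]
    - [0,0,0,0,0,0]

```text
time: 10.0
position: [0.621, 0.1115, 0.3213]
tool_rot: [0.684, 0.73, -0.0, -0.0]
ft_force: [0.0, 0.1, -1.5]
grip_width: 0.0118
grip_force: 30.0
```

Emit:
step_arm:
  rows:
    - [0,0,-0.001,0,0,0]
    - [0,0,0,0,0,0]

```text
time: 10.25
position: [0.6211, 0.1115, 0.3205]
tool_rot: [0.684, 0.73, 0.0, 0.0]
ft_force: [-0.7, 0.3, -3.0]
grip_width: 0.0115
grip_force: 30.0
```

Emit:
step_arm:
  rows:
    - [0,0,-0.001,0,0,0]
    - [0,0,0,0,0,0]

```text
time: 10.5
position: [0.6212, 0.1115, 0.3196]
tool_rot: [0.684, 0.73, 0.0, 0.0]
ft_force: [-0.9, 0.2, -1.2]
grip_width: 0.0115
grip_force: 30.0
```

Emit:
step_arm:
  rows:
    - [0,0,-0.001,0,0,0]
    - [0,0,0,0,0,0]

```text
time: 10.75
position: [0.6212, 0.1115, 0.3188]
tool_rot: [0.684, 0.73, 0.0, 0.0]
ft_force: [0.3, 0.4, 1.2]
grip_width: 0.0117
grip_force: 30.0
```

Emit:
step_arm:
  rows:
    - [0,0,-0.001,0,0,0]
    - [0,0,0,0,0,0]

```text
time: 11.0
position: [0.6212, 0.1115, 0.3179]
tool_rot: [0.684, 0.73, 0.0, 0.0]
ft_force: [-0.6, 0.0, 2.5]
grip_width: 0.0113
grip_force: 30.0
```

Emit:
step_arm:
  rows:
    - [-0.002,-0.0001,0,0,0,0]
    - [-0.002,-0.0001,0,0,0,0]
    - [-0.002,-0.0001,0,0,0,0]
    - [-0.002,-0.0002,0,0,0,0]
    - [0,0,0,0,0,0]

```text
time: 11.62
position: [0.613, 0.111, 0.3177]
tool_rot: [0.684, 0.73, 0.0, 0.0]
ft_force: [2.0, -0.6, 2.2]
grip_width: 0.0116
grip_force: 30.0
```

Emit:
step_arm:
  rows:
    - [-0.002,-0.0001,0,0,0,0]
    - [-0.002,-0.0002,0,0,0,0]
    - [0,0,0,0,0,0]

```text
time: 12.0
position: [0.6087, 0.1107, 0.3175]
tool_rot: [0.684, 0.73, -0.0, -0.0]
ft_force: [2.0, -0.2, 2.2]
grip_width: 0.0114
grip_force: 30.0
```

Emit:
step_arm:
  rows:
    - [-0.0015,-0.0001,0,0,0,0]
    - [0,0,0,0,0,0]

```text
time: 12.25
position: [0.6055, 0.1106, 0.3161]
tool_rot: [0.684, 0.73, -0.002, -0.002]
ft_force: [-0.7, -0.8, -2.0]
grip_width: 0.0113
grip_force: 30.0
```

The force has fallen back to the free weight, so the rim has found the notch. I'll centre it a little and lower.

Emit:
step_arm:
  rows:
    - [-0.0015,-0.0001,0,0,0,0]
    - [0,0,-0.001,0,0,0]
    - [0,0,-0.001,0,0,0]
    - [0,0,0,0,0,0]

```text
time: 12.75
position: [0.6058, 0.1105, 0.3151]
tool_rot: [0.684, 0.73, -0.0, -0.0]
ft_force: [-0.2, -0.3, -3.6]
grip_width: 0.0114
grip_force: 30.0
```

Emit:
step_arm:
  rows:
    - [0,0,-0.001,0,0,0]
    - [0,0,0,0,0,0]

```text
time: 13.0
position: [0.606, 0.1105, 0.3144]
tool_rot: [0.684, 0.73, -0.0, -0.0]
ft_force: [-0.5, -0.5, -2.3]
grip_width: 0.0117
grip_force: 30.0
```

Emit:
step_arm:
  rows:
    - [0,0,-0.001,0,0,0]
    - [0,0,0,0,0,0]

```text
time: 13.25
position: [0.606, 0.1105, 0.3133]
tool_rot: [0.684, 0.73, -0.0, -0.0]
ft_force: [-0.8, 0.0, -2.5]
grip_width: 0.0112
grip_force: 30.0
```

Emit:
step_arm:
  rows:
    - [0,0,-0.001,0,0,0]
    - [0,0,0,0,0,0]

```text
time: 13.5
position: [0.6061, 0.1105, 0.3126]
tool_rot: [0.684, 0.73, 0.0, 0.0]
ft_force: [-0.3, -0.1, -1.3]
grip_width: 0.0119
grip_force: 30.0
```

Emit:
step_arm:
  rows:
    - [0,0,-0.0007,0,0,0]
    - [0,0,0,0,0,0]

```text
time: 13.75
position: [0.6061, 0.1105, 0.312]
tool_rot: [0.684, 0.73, 0.0, 0.0]
ft_force: [0.8, 0.5, -0.5]
grip_width: 0.0114
grip_force: 30.0
```

Resting at about 2 N in the notch. I'll ease the grip, open a little, check that it settles and rise.

Emit:
step_arm:
  rows:
    - [0,0,0,0,0,0]
    - [0,0,0,0,0,0]
  squeeze: 6

```text
time: 14.0
position: [0.6062, 0.1105, 0.3119]
tool_rot: [0.684, 0.73, 0.0, 0.0]
ft_force: [0.5, 0.3, -0.6]
grip_width: 0.012
grip_force: 6.0
```

Emit:
step_arm:
  rows:
    - [0,0,0,0,0,0]
    - [0,0,0,0,0,0]
    - [0,0,0,0,0,0]
    - [0,0,0,0,0,0]
  jaw: 0.03

```text
time: 14.5
position: [0.606, 0.1105, 0.3118]
tool_rot: [0.684, 0.73, 0.0, 0.0]
ft_force: [0.2, -0.2, -0.2]
grip_width: 0.0297
grip_force: 0.0
```

```bash
cat > m.py <<'E'
from h import *
from scipy.optimize import least_squares
np.seterr(all="ignore")
c=camera("side");W=cloud(c);im=c["pixels"];h=cv2.cvtColor(im,cv2.COLOR_BGR2HSV)
X,Y,Z=[W[...,i] for i in range(3)]
b=(h[...,0]>100)&(h[...,0]<130)&(h[...,1]>110)&(h[...,2]>50)&(Z>.1)&(Z<.4)&(Y>-.02)&(Y<.25)&(X<.66)&(X>.56)
P=W[b];print(len(P),np.percentile(P,[1,50,99],0).round(4).tolist())
r=least_squares(lambda p:np.maximum(0,abs(np.hypot(P[:,1]-p[0],P[:,2]-p[1])-.078)-.012),[.113,.245],loss="soft_l1",f_scale=.003);print("centre yz",r.x.round(4))
print("dx/dy,dx/dz",np.linalg.lstsq(np.c_[P[:,1:],np.ones(len(P))],P[:,0],rcond=None)[0].round(4))
import time;cv2.imwrite(f"pics/m{int(time.time())}.png",cv2.resize(im[120:320,150:370],(660,600)))
E
python3 m.py; ls -t pics|head -1
```

```text
1966 [[0.5926, 0.0288, 0.1319], [0.6002, 0.1351, 0.2189], [0.613, 0.1993, 0.3022]]
centre yz [0.1093 0.2193]
dx/dy,dx/dz [-0.0587  0.0017  0.6075]
m1795904189.png
```

Emit:
step_arm:
  rows:
    - [0,0,0.004,0,0,0]
    - [0,0,0.008,0,0,0]
    - [0,0,0.02,0,0,0]
    - [0,0,0.03,0,0,0]
    - [0,0,0.03,0,0,0]
    - [0,0,0,0,0,0]
    - [0,0,0,0,0,0]
    - [0,0,0,0,0,0]
    - [0,0,0,0,0,0]
    - [0,0,0,0,0,0]
    - [0,0,0,0,0,0]
    - [0,0,0,0,0,0]

```text
time: 16.05
position: [0.606, 0.1105, 0.4037]
tool_rot: [0.684, 0.73, -0.0, -0.0]
ft_force: [0.8, -0.4, -0.4]
grip_width: 0.0302
grip_force: 0.0
```

```bash
python3 m.py; python3 m.py; cp pics/$(ls -t pics|head -1) pics/fin.png
```

```text
2063 [[0.5933, 0.0282, 0.1315], [0.6004, 0.1306, 0.224], [0.6126, 0.1993, 0.3017]]
centre yz [0.1093 0.2189]
dx/dy,dx/dz [-0.0599  0.0027  0.6076]
2066 [[0.5931, 0.0287, 0.1321], [0.6004, 0.1306, 0.2245], [0.6122, 0.1996, 0.3019]]
centre yz [0.1094 0.2189]
dx/dy,dx/dz [-0.06    0.0039  0.6072]
```

View pics/fin.png

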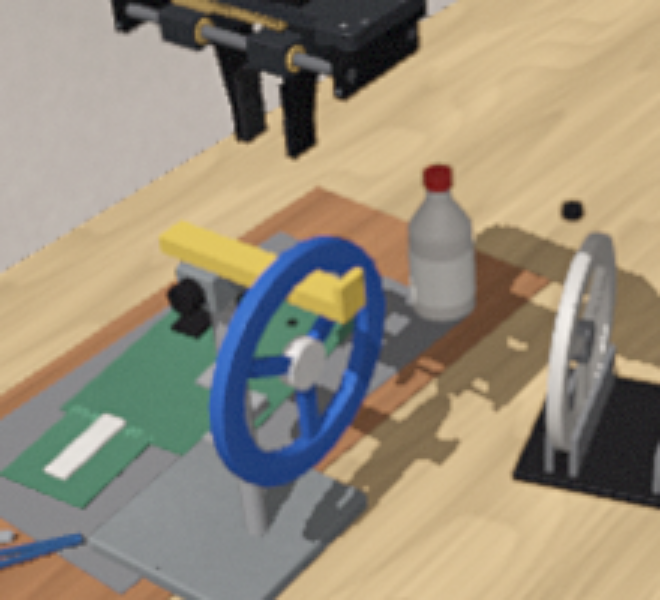

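The reel hangs upright and still in the notch (rim top near (320,245), tip at (350,290)), and the gripper is well clear. Handing in.

```bash
python3 -c "
from rig import hand_in; print(hand_in())"
```

```text
the job is handed in; nothing more can be done
None
```

The blue reel hangs released and still on the yellow J-hook with its rim in the notch; the gripper is clear, and the job was handed in at about 16 s (no verdict was returned).

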